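# Collapse the ring-lamp boom to its next hole

## Task

The ring lamp on the bench stands too far out: shorten its telescoping boom by one hole, so that the lamp comes in over the culture dish. Press the sprung button down to free the inner tube, slide the tube inward, let the button spring up fully in the next hole (not the one after) and leave it locked there. Work gently, never forcing the tube against its lock or the button against its stop, and leave the other things on the bench where they are.

Things in the scene. Friction and masses are not known exactly. Their poses are not given: they have to be found in the camera images.
- stand: Boom stand, fixed. Origin on the bench below the button's start. A level aluminium outer tube, 44 mm wide, lies along the stand's y from -65 to +180 mm, underside 112, top 150 mm up, on a column at y = +125 mm with a grey foot 160 x 130 mm. The bright inner tube comes out of its -y end with the lamp; collapsing moves it along +y.
- slot (a point): Centre of the first hole, on top of the outer tube (150 mm up), under the button at the start. Axes as the stand's. A slot 10 mm wide runs from it along +y and widens into holes 20 mm long and 24 mm wide: the next is centred 38 to 50 mm along +y (it differs from stand to stand: find it by feel or sight), the last 44 mm beyond that.
- boom (a joint): Slide of the inner tube along the stand's +y, in m: 0 as it starts, locked in the first hole (with 1.5 mm of play each way), growing as the boom collapses; 38 to 50 mm when in the next hole. It drags with about 2 N, and about 1 N more while the button's shoulder rubs under the slot.
- button (a joint): How far the button is pressed, in m: 0 up, 7 mm at its stop. Sprung: about 4 N to start, 8 N at 5 mm, 9.6 N at the stop. Its round shoulder (17 mm wide, below the slot) is caught in a hole when up and passes under the slot from 4 mm down; between holes the slot holds it about 4 mm down; over a hole it springs up.
- saddle (a point): Centre of the floor of the button's black saddle, where to press: 162.5 mm up at rest. It rides with the inner tube. Floor 30 mm wide (x), 40 mm long (y) between upright lips 12 mm high, 5 mm thick at its -y and +y ends; sides open. A fingertip in it can press down, and push the tube by the +y lip even without pressing. More than 30 N on stand, tube or button bends the lock: failed.
- lens (a point): Centre of the lamp ring's underside, 121 mm above the bench, 225 mm from the saddle along the stand's -y. White ring, 112 mm across, 20 mm high, on the end of the inner tube.
- culture_dish: Bystander: clear round dish, 90 mm across, 16 mm high, on the bench near below the lamp. Origin at the centre of its underside, as for all the bystanders.
- reagent_bottle: Bystander: amber bottle, 52 mm across, 110 mm high.
- slide_box: Bystander: grey slide box, 85 x 105 x 30 mm.
- tip_rack: Bystander: white pipette-tip rack, 85 x 120 x 51 mm.
- beaker: Bystander: glass beaker, 70 mm across, 90 mm high.
- marker: Bystander: marker pen lying down, 135 mm long, 17 mm thick.

How it is judged (in metres and radians):
On the way, in this order (a step that is already met when the one before it is completed fails the run):
1. the button is pressed down in the first hole (value of joint button above 0.004 m and value of joint boom below 0.02 m), for 0.05 s.
2. the button has sprung up in the next hole (value of joint button below 0.0015 m and value of joint boom between 0.033 and 0.055 m), for 0.2 s.
At the end, for the whole second after the job is handed in: The inner tube is one hole further in (33 to 55 mm from its start) and still (under 5 mm/s), with the button fully up (pressed less than 1.5 mm), which it can only be inside the next hole (all of step 2 and velocity of joint boom between -0.005 and 0.005 m/s); the robot touches nothing.
It fails at once if the tube ran past the next hole (more than 58 mm in) (value of joint boom above 0.058 m).
It fails at once if the stand, tube or button was pushed or pressed with more than 30 N (contact force between any of the fingers, the arm and stand above 30 N).
It fails at once if a bystander was moved more than 15 mm (distance of any of culture_dish, reagent_bottle, slide_box, tip_rack, beaker, marker from where it was at the start of the episode above 0.015 m).
It also fails if it takes over 48 s, if anything falls off the work surface, if the arm or the gripper's body presses on something with over 40 N, if the wrist force passes 120 N, or if a joint passes its speed limit or range.

## Robot

A 7-joint arm with a two-finger parallel gripper is mounted at the origin on the work surface. World frame = base frame: x ahead of the robot, y to its left, z up, the work surface at z = 0. Lengths are in mm, angles in degrees, forces in N, time in s.
With the tool pointing down it reaches from about 425 to 950 mm from the base axis. Payload 4.7 kg.
Tool frame: the origin (TCP) lies on the centre line of the jaws, within the pads' length; the fingertips stand 8 mm ahead of it and the grasp point (between the pads) lies 11 mm behind it; z points along the fingers, y is the line along which they close (so a half turn about z gives the same grasp; the last joint's range is limited). The gripper opens to 85 mm and grips with 20 to 120 N. Pads are 22 mm wide; open, the fingers measure 114 mm over their backs; the gripper's body (76 mm by 85 mm) begins 54 mm behind the grasp point. The pads swing forward as they close: fully open they stand 13 mm farther back than shut.
Start: joints at [64.693, 26.849, -2.785, 87.806, 1.381, 65.374, -4.715], TCP at [270.84, -618.299, 239.335] pointing down, gripper open.
Joint ranges: [-148.3, 148.3], [-19.14, 114.17], [-79.39, 73.82], [5.75, 140.21], [-59.74, 239.74], [12.07, 113.84], [-152.46, 152.46]. Speed limits (degrees/s): [147.25, 147.25, 180, 180, 180, 180, 180].

## Interface

Orientations are given as a 3x3 rotation matrix whose columns are the frame's x, y, z axes.
In Python, from workcell import sense, grab_frame, close_job gives the robot as it stands. The module is installed in compiled form; this text tells all that it offers.
- The arm moves only by the shell command python3 -m crank 'ROWS' [FORCE]. ROWS is JSON, one flat list of numbers, 5 for each row, row after row: the shift along the tool's x, y, z in mm, then the turn about the tool's z in rad, then the closure, from 0 (fully open) to 1 (shut). A call has 1 to 8 rows; each row is the pose to reach, as a shift and turn from the pose commanded when the call began, along the tool's axes at that moment; what a row does not reach only later rows make up. A row lasts 1/8 s, in which the tool goes at most 62.5 mm and 10.7 degrees, less where a joint would pass 70% of its speed; a pose out of reach is approached as far as the arm can. A call with a gripper value outside its range is refused whole. The fingers move at their own pace and stop on an object; FORCE is the grip in N (left out, the last holds). Time passes only in rows, so rows that repeat a pose let the fingers close. It gives the time, the measured TCP pose, the force, the opening and the grip force at its end, in the units of the state.
- sense(): the state, without advancing time (a new reading comes with each control period).
- grab_frame(name): name is "scene" or "top" or "wrist"; returns a dict with "pixels" (420x560x3 uint8, red, green, blue), "z_map" (420x560 float32, mm along the optical axis (not along the pixel's ray), 0 where there is no reading), "fx", "fy", "cx", "cy" (pixels), "k1" (the pictures are not rectified: a ray, as slopes to the right and down, at radius r is drawn at 1 + k1 r^2 times it, then the intrinsics apply), "R" (3x3) and "t" (3): a world point X has camera coordinates R X + t. Camera axes: x right, y down, z forward; pixel columns grow to the right and rows downward; lengths in mm; the calibration is good to about 2 mm. A picture is of the moment at which its call begins.
- close_job(): hands the job in; it is judged then, once.
The state is a dict: "time": time; "joint_positions": joint angles; "joint_vel": joint speeds; "effort": joint torques, N m; "ee_pos": TCP position; "eef_rot": TCP orientation; "ft_force": force on the tool from outside, world axes, zero at the start; "wrist_torque": the same for the moment, N m; "width": finger opening in mm; "grip_force": force on a finger pad.
Only numpy, scipy, OpenCV 4.12 (cv2) and the standard library are available. Lean on these libraries where they do the work, as an engineer would, in place of code of your own. Each camera call takes 0.05 s, during which the arm holds its last target. There are 200 camera calls.

## Working session

There is one attempt and no reset: what is moved stays moved. The work goes in short steps, Python scripts to look and compute and a shell command to move; the robot and the scene stay as the last step left them, time stands still between calls to the robot, and variables do not carry over. Pictures are saved under pics/ and viewed, at most 10 in all, crops included, and the job is handed in when it is done.

```bash
mkdir -p pics
cat > h.py <<'E'
import numpy as np, cv2
from workcell import sense, grab_frame, close_job
def cloud(f):
    z=f["z_map"]; v,u=np.mgrid[0:z.shape[0],0:z.shape[1]].astype(float)
    K=np.array([[f["fx"],0,f["cx"]],[0,f["fy"],f["cy"]],[0,0,1]])
    p=cv2.undistortPoints(np.stack([u.ravel(),v.ravel()],1)[:,None],K,np.array([f["k1"],0,0,0.]))[:,0]
    P=np.c_[p,np.ones(len(p))]*z.reshape(-1,1)
    X=(P-np.array(f["t"]))@np.array(f["R"])
    X=X.reshape(*z.shape,3); X[z==0]=np.nan; return X
def save(n,f): cv2.imwrite(f"pics/{n}.png",f["pixels"][:,:,::-1])
E
python3 - <<'E'
from h import *
for n in ("scene","top"):
    f=grab_frame(n); save(n+"0",f); np.save(n+"0.npy",cloud(f)); np.save(n+"rgb.npy",f["pixels"])
s=sense(); print(s["ee_pos"],s["eef_rot"],s["ft_force"],s["time"])
E
```

```text
[ 270.6007027  -617.83032149  238.32800379] [[ 9.15994617e-01  4.01189798e-01 -7.79725465e-04]
 [ 4.01190552e-01 -9.15993148e-01  1.64157179e-03]
 [-5.56413293e-05 -1.81648941e-03 -9.99998349e-01]] [-0.02977265 -1.21172774  0.29284549] 0.1
```

View pics/scene0.png

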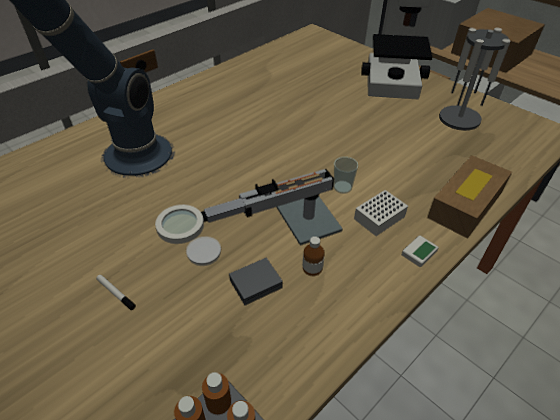

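View pics/top0.png

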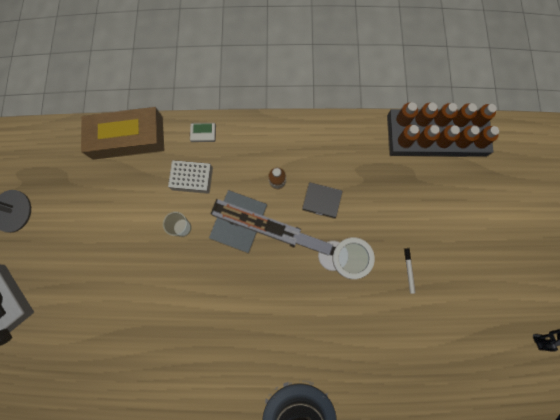

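The scene picture shows the stand in mid-bench with the lamp ring at (180,223) and the black saddle near (267,187). In the top picture the ring is at (354,258), the saddle near (275,228), and the boom runs up-left to (215,207). Next I measure it.

Run:
```python
from h import *
for n in("top","scene"):
    X=np.load(n+"0.npy"); 
    if n=="top":
        print(X[258,372],X[228,275],X[207,215])
        c=X[228,275]
    m=(np.abs(X[...,2]-150)<8)&(np.hypot(X[...,0]-c[0],X[...,1]-c[1])<220)
    P=X[m]; mu,_=P.mean(0),0
    (vx,vy,x0,y0)=cv2.fitLine(P[:,:2].astype(np.float32),cv2.DIST_HUBER,0,.01,.01).ravel()
    print(n,len(P),vx,vy,x0,y0,np.median(P[:,2]))
    d=np.array([vx,vy]); t=(P[:,:2]-[x0,y0])@d; w=(P[:,:2]-[x0,y0])@[-vy,vx]
    print(np.percentile(t,[0,1,50,99,100]),np.percentile(w,[1,10,90,99]))
    m=(X[...,2]>158)&(X[...,2]<190)&(np.hypot(X[...,0]-c[0],X[...,1]-c[1])<150)
    Q=X[m]; print(len(Q)); 
    if len(Q): print(Q.mean(0),np.round(np.c_[(Q[:,:2]-[x0,y0])@d,(Q[:,:2]-[x0,y0])@[-vy,vx],Q[:,2]],0)[::max(1,len(Q)//40)].tolist())
    # ring
    m=(X[...,2]>130)&(X[...,2]<150)&(np.load(n+"rgb.npy").min(2)>120)
    R=X[m]; print("ring",len(R)); 
    if len(R)>5: print(cv2.minEnclosingCircle(R[:,:2].astype(np.float32)),np.median(R,0))
def big(n,a,b,c,d,k):
    return cv2.resize(cv2.imread(f"pics/{n}.png")[a:b,c:d],None,fx=k,fy=k,interpolation=cv2.INTER_CUBIC)
cv2.imwrite("pics/crop.png",np.vstack([big("top0",190,290,200,400,4)[:, :800][:300],big("scene0",160,235,150,350,4)]))
```

```text
[ 461.01538871 -193.18269451  140.47685486] [540.46517843  66.12226113 163.22907138] [600.445786   229.74406925 151.03181643]
top 1345 0.3385131 0.94096166 532.31036 54.192413 149.5821462207255
[-201.55647336 -194.57735118   19.14558264  192.27638212  193.85162451] [-40.72514829 -22.7407337   16.69940589  42.24109371]
214
[539.83205669  68.68753812 166.02856927] [[40.0, -15.0, 174.0], [33.0, -17.0, 165.0], [34.0, -13.0, 166.0], [40.0, -7.0, 177.0], [26.0, -13.0, 167.0], [39.0, -4.0, 176.0], [25.0, -11.0, 166.0], [13.0, -16.0, 161.0], [36.0, -3.0, 171.0], [24.0, -8.0, 165.0], [12.0, -13.0, 162.0], [40.0, 2.0, 176.0], [28.0, -4.0, 166.0], [16.0, -8.0, 165.0], [3.0, -13.0, 163.0], [39.0, 4.0, 177.0], [27.0, -2.0, 163.0], [15.0, -6.0, 160.0], [2.0, -11.0, 163.0], [40.0, 7.0, 174.0], [29.0, 2.0, 163.0], [16.0, -3.0, 163.0], [4.0, -7.0, 164.0], [-9.0, -10.0, 174.0], [30.0, 5.0, 165.0], [15.0, 0.0, 166.0], [0.0, -5.0, 167.0], [36.0, 11.0, 172.0], [25.0, 6.0, 163.0], [12.0, 2.0, 168.0], [-0.0, -3.0, 162.0], [31.0, 11.0, 163.0], [19.0, 6.0, 161.0], [6.0, 2.0, 161.0], [-7.0, -1.0, 174.0], [18.
[... 797 characters left out ...]
62.0], [-40.0, 21.0, 161.0], [-27.0, 14.0, 163.0], [-12.0, 10.0, 161.0], [-5.0, -4.0, 170.0], [-41.0, 18.0, 161.0], [-29.0, 9.0, 165.0], [-16.0, 7.0, 161.0], [-7.0, -2.0, 166.0], [-50.0, 4.0, 173.0], [-33.0, 12.0, 160.0], [-22.0, 6.0, 161.0], [-12.0, -2.0, 164.0], [-52.0, 12.0, 164.0], [-40.0, 9.0, 162.0], [-28.0, 4.0, 162.0], [-17.0, -0.0, 161.0], [-53.0, 10.0, 163.0], [-41.0, 5.0, 162.0], [-30.0, 1.0, 161.0], [-18.0, -3.0, 160.0], [-52.0, 5.0, 163.0], [-40.0, 2.0, 161.0], [-30.0, -5.0, 163.0], [-51.0, 1.0, 163.0], [-39.0, -2.0, 161.0], [-28.0, -7.0, 160.0], [-42.0, -3.0, 159.0]]
ring 1670
((703.86962890625, -85.99264526367188), 339.9847106933594) [ 494.14944178 -166.41749369  141.05709548]
```

View pics/crop.png

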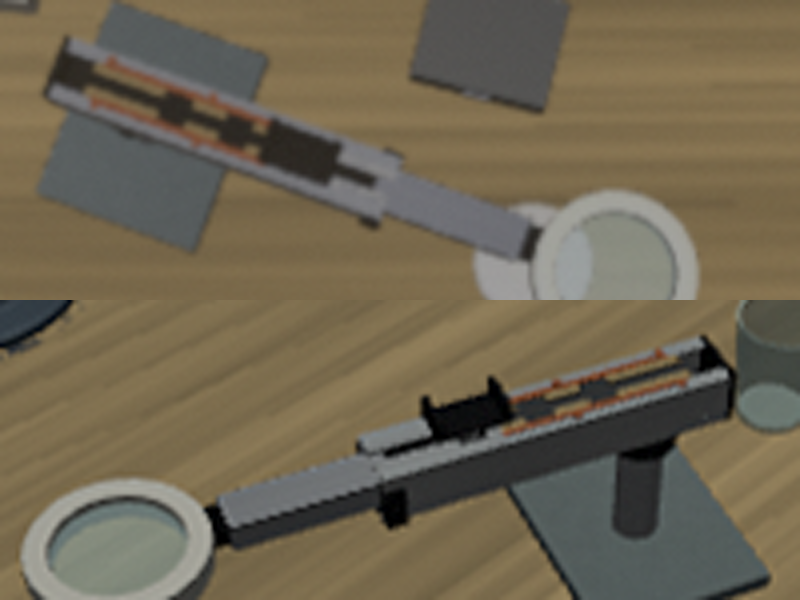

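The crop shows the saddle centred at top pixel (276,228), and the next hole and last hole as dark squares at (259,222) and (244,217). Next I refine the saddle position, axis and hole distance.

```bash
cat > m.py <<'E'
from h import *
def pix(f,u,v,z):
    K=np.array([[f["fx"],0,f["cx"]],[0,f["fy"],f["cy"]],[0,0,1]])
    p=cv2.undistortPoints(np.array([[[u,v]]],float),K,np.array([f["k1"],0,0,0.]))[0,0]
    R=np.array(f["R"]);d=R.T@np.r_[p,1]; o=-R.T@np.array(f["t"]); return o+d*(z-o[2])/d[2]
def toolshift(target,yaw):
    """shift in tool axes (mm) and turn (rad) to bring TCP to target, tool x at world yaw (deg)"""
    s=sense(); R=np.array(s["eef_rot"]); a=np.degrees(np.arctan2(R[1,0],R[0,0]))
    return np.round(R.T@(np.array(target)-s["ee_pos"]),1), round(-np.radians(yaw-a),3)
E
python3 - <<'E'
from m import *
f=grab_frame("top")
a=pix(f,276.2,228,162.5);h1=pix(f,259.25,222.5,150);h2=pix(f,244,217,150)
print(a,h1,h2,np.linalg.norm((h1-a)[:2]),np.linalg.norm((h2-h1)[:2]))
for n in("top","scene"):
    X=np.load(n+"0.npy");rgb=np.load(n+"rgb.npy")
    d0=np.array([.345,.939]);d0/=np.linalg.norm(d0)
    t=(X[...,:2]-[540,67])@d0; w=(X[...,:2]-[540,67])@[-d0[1],d0[0]]
    m=(abs(X[...,2]-150)<5)&(abs(w)<35)&(t>-60)&(t<170)
    P=X[m][:,:2].astype(np.float32)
    (c,s,an)=cv2.minAreaRect(P);print(n,"rect",c,s,an)
    m=(X[...,2]>156)&(X[...,2]<190)&(abs(w)<30)&(abs(t)<40)
    Q=X[m]; print("saddle rect",cv2.minAreaRect(Q[:,:2].astype(np.float32)),np.median(Q[(abs((Q[:,:2]-Q[:,:2].mean(0))@d0)<15)][:,2]))
    m=(abs(X[...,2]-141)<5)&(t<-165)&(t>-300)&(abs(w)<70)
    print("ring",cv2.minEnclosingCircle(X[m][:,:2].astype(np.float32)))
E
```

```text
[540.55308745  62.96066548 162.5       ] [557.45931498 108.97196513 150.        ] [572.67557758 150.33961964 150.        ] 49.01897820439565 44.07740336069728
top rect (558.98681640625, 118.24836730957031) (228.90512084960938, 45.18498229980469) 69.29940032958984
saddle rect ((538.179443359375, 68.89640808105469), (49.90483856201172, 39.712894439697266), 70.2211685180664) 163.3103050966837
ring ((463.3799133300781, -141.906005859375), 57.46113204956055)
scene rect (559.7930908203125, 118.36921691894531) (228.72679138183594, 49.98248291015625) 69.90731048583984
saddle rect ((540.5026245117188, 63.07343673706055), (50.91152572631836, 33.23891067504883), 68.79568481445312) 161.14718796579655
ring ((462.4670104980469, -144.2058868408203), 60.49066925048828)
```

```bash
python3 -c "
from m import *
print(toolshift([540,66,240],69.6))"
```

```text
(array([ 521.1, -518.4,   -0.7]), np.float64(-0.802))
```

```bash
python3 -m crank '[20,-20,0,-0.03,0.5, 60,-60,0,-0.08,1, 105,-105,0,-0.15,1, 150,-149,0,-0.22,1, 195,-194,0,-0.3,1, 240,-239,0,-0.38,1, 285,-284,0,-0.45,1, 330,-328,0,-0.52,1]' 60
python3 -c "
from m import *
print(toolshift([540,66,240],69.6))"
```

```text
time: 1.15
ee_pos: [439.8, -188.6, 239.4]
eef_rot: [[0.594, 0.804, 0.0], [0.804, -0.594, -0.0], [-0.0, 0.001, -1.0]]
ft_force: [-0.1, -0.1, 0.1]
width: -0.0
grip_force: 0.0
(array([264.4, -70.6,  -0.7]), np.float64(-0.28))
```

```bash
python3 -m crank '[45,-12,0,-0.05,1, 90,-24,0,-0.1,1, 135,-36,0,-0.15,1, 180,-48,0,-0.2,1, 222,-60,0,-0.24,1, 252,-68,0,-0.27,1, 264,-70.5,0,-0.28,1, 264,-70.5,0,-0.28,1]'
python3 - <<'E'
from m import *
f=grab_frame("wrist");save("w1",f);X=cloud(f);np.save("w1.npy",X)
d0=np.array([np.cos(np.radians(69.6)),np.sin(np.radians(69.6))])
print(toolshift([540,66,240],69.6), sense()["ee_pos"])
Y=X[np.isfinite(X[...,0])]
t=(Y[:,:2]-[540,66])@d0; w=(Y[:,:2]-[540,66])@[-d0[1],d0[0]]
m=(abs(t)<45)&(abs(w)<35)&(Y[:,2]>156)&(Y[:,2]<180)
print(m.sum(),t[m].min(),t[m].max(),w[m].min(),w[m].max())
for lo in range(-40,45,5):
    k=m&(t>=lo)&(t<lo+5)
    if k.any(): print(lo,k.sum(),np.percentile(Y[k,2],[10,50,90]).round(1),np.percentile(w[k],[1,99]).round(1))
E
```

```text
time: 2.15
ee_pos: [540.0, 63.4, 239.0]
eef_rot: [[0.35, 0.937, -0.001], [0.937, -0.35, -0.0], [-0.001, -0.001, -1.0]]
ft_force: [-0.8, -1.7, 0.5]
width: 0.1
grip_force: 0.0
(array([ 3.5, -1.1, -1. ]), np.float64(-0.003)) [539.821898    62.35207341 238.99308379]
3179 -25.617181312056708 24.86107264454708 -14.904244361253522 15.085990418416383
-30 5 [173.1 173.8 174.1] [-14.4  13. ]
-25 409 [163.  169.3 174.6] [-14.4  14.6]
-20 286 [161.7 162.5 163.3] [-14.3  14.5]
-15 285 [161.7 162.4 163.2] [-14.9  14.4]
-10 296 [161.6 162.4 163.3] [-14.8  15. ]
-5 295 [161.7 162.4 163.1] [-14.7  14.9]
0 298 [161.6 162.4 163.2] [-14.6  14.7]
5 318 [161.7 162.5 163.4] [-14.5  14.7]
10 310 [161.6 162.4 163.2] [-14.4  14.5]
15 119 [162.1 163.  174.1] [-13.7  14.3]
20 558 [163.8 173.7 175. ] [-14.7  14.7]
```

View pics/w1.png

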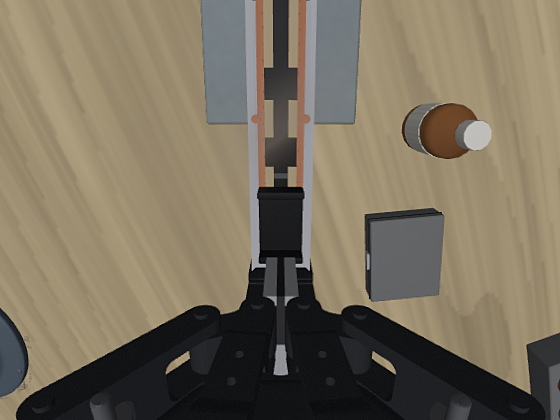

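The wrist view shows the saddle at (281,222), the next hole at (281,152) spanning rows 138–166, and the last hole at (281,83) spanning rows 68–98. By depth, the saddle centre is (540,66) with its floor at 162.5.

Run:
```python
from m import *
f=grab_frame("wrist")
d0=np.array([np.cos(np.radians(69.6)),np.sin(np.radians(69.6))])
for v in (68,98,138,166): print(v,(pix(f,281,v,150)[:2]-[540,66])@d0)
P=[];
for i in range(6): P.append(sense()["ee_pos"])
print(np.round(P,1))
print(toolshift([540,66,240],69.6))
```

```text
68 98.58352554599551
98 80.17689219863017
138 54.45517211622138
166 35.501209909463824
[[539.8  61.8 239. ]
 [539.8  61.8 239. ]
 [539.8  61.8 239. ]
 [539.8  61.8 239. ]
 [539.8  61.8 239. ]
 [539.8  61.8 239. ]]
(array([ 4. , -1.3, -1. ]), np.float64(-0.004))
```

```bash
python3 -m crank '[2,-0.6,10,0,1, 4,-1.3,25,0,1, 4,-1.3,40,0,1, 4,-1.3,52,0,1, 4,-1.3,58,0,1, 4,-1.3,58,0,1]'
python3 -c "
from m import *
print(toolshift([540,66,170.5],69.6),sense()['ft_force'])"
```

```text
time: 3.0
ee_pos: [540.1, 67.7, 180.8]
eef_rot: [[0.35, 0.937, -0.001], [0.937, -0.35, -0.0], [-0.0, -0.001, -1.0]]
ft_force: [-0.1, 0.5, 0.8]
width: -0.0
grip_force: 0.0
(array([-1.7,  0.5, 10.3]), np.float64(-0.002)) [-0.05677675  0.50344321  0.8297783 ]
```

```bash
python3 -m crank '[-1,0,4,0,1, -1,0,7,0,1, -1,0,9,0,1, -1,0,10.5,0,1, -1,0,12,0,1, -1,0,12,0,1]'
```

```text
time: 3.75
ee_pos: [540.0, 66.9, 169.7]
eef_rot: [[0.35, 0.937, 0.0], [0.937, -0.35, -0.0], [-0.0, 0.0, -1.0]]
ft_force: [-1.4, -0.5, 4.3]
width: 0.0
grip_force: 2.1
```

```bash
python3 -m crank '[0,0,1,0,1, 0,0,2,0,1, 0,0,3,0,1, 0,0,4,0,1, 0,0,4.5,0,1, 0,0,4.5,0,1]'
```

```text
time: 4.5
ee_pos: [540.1, 66.9, 165.5]
eef_rot: [[0.35, 0.937, 0.001], [0.937, -0.35, -0.0], [-0.0, 0.001, -1.0]]
ft_force: [-2.7, -0.3, 8.1]
width: -0.2
grip_force: 3.8
```

```bash
python3 -m crank '[2,0,0,0,1, 4.5,0,0,0,1, 7,0,0,0,1, 9.5,0,0,0,1, 12,0,0,0,1, 14,0,0,0,1, 16,0,0,0,1, 16,0,0,0,1]'
python3 - <<'E'
from m import *
def saddle():
    X=cloud(grab_frame("wrist"));Y=X[np.isfinite(X[...,0])]
    d0=np.array([np.cos(np.radians(69.6)),np.sin(np.radians(69.6))])
    t=(Y[:,:2]-[540,66])@d0; w=(Y[:,:2]-[540,66])@[-d0[1],d0[0]]
    m=(abs(w)<13)&(t>15)&(t<100)&(Y[:,2]>164)&(Y[:,2]<178)
    h,e=np.histogram(t[m],np.arange(15,100,2.5)); print(dict(zip(e[h>0],h[h>0])), t[m].max() if m.any() else None, np.percentile(Y[m,2],95) if m.any() else None)
saddle(); s=sense(); print(s["ee_pos"],s["ft_force"])
E
```

```text
time: 5.5
ee_pos: [545.8, 82.0, 165.5]
eef_rot: [[0.35, 0.937, 0.001], [0.937, -0.35, -0.0], [0.0, 0.001, -1.0]]
ft_force: [-2.0, -0.5, 7.3]
width: 0.2
grip_force: 3.8Traceback (most recent call last):
  File "<stdin>", line 8, in <module>
  File "<stdin>", line 7, in saddle
IndexError: boolean index did not match indexed array along axis 0; size of axis is 34 but size of corresponding boolean axis is 33
```

```bash
cat >> m.py <<'E'
def saddle():
    """slide of the +y lip from its start (mm) and height of its top (mm; 174.5 with the button up)"""
    X=cloud(grab_frame("wrist"));Y=X[np.isfinite(X[...,0])]
    d0=np.array([np.cos(np.radians(69.6)),np.sin(np.radians(69.6))])
    t=(Y[:,:2]-[540,66])@d0; w=(Y[:,:2]-[540,66])@[-d0[1],d0[0]]
    m=(abs(w)<14)&(t>15)&(t<100)&(Y[:,2]>164)&(Y[:,2]<178)
    if m.any(): print("slide",np.percentile(t[m],99.5)-25,"tmin",t[m].min(),"top",np.percentile(Y[m,2],[50,90]),m.sum())
    s=sense(); p=np.array(s["ee_pos"]); print("tip t",(p[:2]-[540,66])@d0,"z",p[2]-8,s["ft_force"],s["time"])
E
python3 -c "
from m import *
f=grab_frame('wrist');save('w2',f);saddle()"
```

```text
slide 16.06471768012311 tmin 22.533920426240527 top [169.35724428 175.30129075] 1778
tip t 16.98264272200853 z 157.51936854561544 [-2.49207945 -0.34688804  7.05479234] 5.65
```

View pics/w2.png

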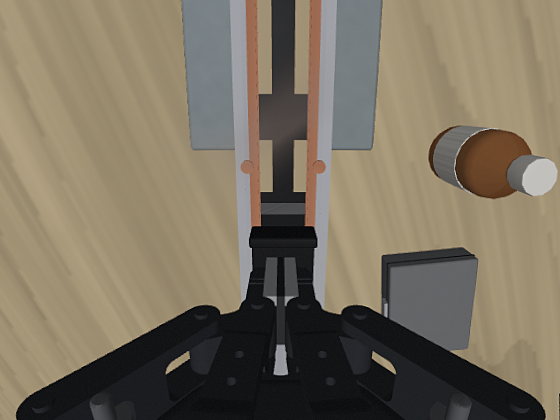

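The view shows the tube following the pressed finger (about 16 mm in), with the +y lip at (283,237). Now I lift the tip off the floor but keep it within the lips, then push the lip.

```bash
python3 -m crank '[0,0,-3,0,1, 0,0,-6.5,0,1, 3,0,-6.5,0,1, 6,0,-6.5,0,1, 9,0,-6.5,0,1, 11,0,-6.5,0,1, 13,0,-6.5,0,1, 15,0,-6.5,0,1]'
python3 -c "
from m import *
saddle()"
```

```text
time: 6.65
ee_pos: [550.3, 94.9, 171.0]
eef_rot: [[0.351, 0.936, -0.002], [0.936, -0.351, -0.002], [-0.002, -0.001, -1.0]]
ft_force: [-2.7, -5.5, 2.7]
width: -0.4
grip_force: 2.5
slide 21.851018726716312 tmin 36.72916242831949 top [170.59085378 175.91610942] 1387
tip t 30.990184844169796 z 163.01445083644643 [-1.923352   -4.19639777  1.44555478] 6.7
```

```bash
python3 -m crank '[2.5,0,0,0,1, 5,0,0,0,1, 7.5,0,0,0,1, 10,0,0,0,1, 12.5,0,0,0,1, 14.5,0,0,0,1, 16.5,0,0,0,1, 18,0,0,0,1]'
python3 -c "
from m import *
saddle()"
```

```text
time: 7.7
ee_pos: [556.9, 112.4, 171.2]
eef_rot: [[0.351, 0.936, -0.001], [0.936, -0.351, -0.001], [-0.001, -0.0, -1.0]]
ft_force: [-1.7, -3.0, 2.0]
width: 0.3
grip_force: 2.3
slide 40.61056450721178 tmin 55.438066584610866 top [170.72624949 175.96667206] 1376
tip t 49.81510701741951 z 163.2966151413453 [-1.56007142 -3.08959132  2.28857046] 7.75
```

Now 1 mm rows, checking the force.

```bash
python3 -m crank '[0.7,0,0,0,1, 1.4,0,0,0,1, 2,0,0,0,1, 2,0,0,0,1]'
python3 -c "
from m import *
saddle()"
```

```text
time: 8.25
ee_pos: [558.2, 115.5, 171.5]
eef_rot: [[0.35, 0.937, 0.001], [0.937, -0.35, 0.001], [0.002, 0.001, -1.0]]
ft_force: [-0.0, -0.3, 0.7]
width: -0.1
grip_force: 0.5
slide 44.0535430108652 tmin 58.314689707438205 top [173.86959169 175.66389176] 1494
tip t 52.70650647562107 z 163.48074211706202 [-0.24367775 -0.75764371  0.44179712] 8.3
```

The force dropped and the lip top rose about 3 mm, so the button seems to have sprung up. I back off the lip, lift away and check.

```bash
python3 -m crank '[-3,0,0,0,1, -7,0,0,0,1, -9,0,-5,0,1, -9,0,-20,0,1, -9,0,-45,0,1, -9,0,-70,0,1, -9,0,-70,0,1]'
python3 - <<'E'
from m import *
f=grab_frame("wrist");save("w3",f);X=cloud(f);Y=X[np.isfinite(X[...,0])]
d0=np.array([np.cos(np.radians(69.6)),np.sin(np.radians(69.6))])
t=(Y[:,:2]-[540,66])@d0; w=(Y[:,:2]-[540,66])@[-d0[1],d0[0]]
m=(abs(t-45)<40)&(abs(w)<15)&(Y[:,2]>155)&(Y[:,2]<180)
print(t[m].min()+25.3,t[m].max()-24.9)
for c in(32,38,44,50,56,67): k=m&(abs(t-c)<2); print(c,k.sum(),np.percentile(Y[k,2],[10,50,90]))
E
```

```text
time: 9.18
ee_pos: [556.2, 107.0, 244.4]
eef_rot: [[0.35, 0.937, 0.006], [0.937, -0.35, 0.001], [0.003, 0.005, -1.0]]
ft_force: [0.0, -0.1, 0.1]
width: -0.0
grip_force: 0.0
44.02306987255792 44.11477771142501
32 208 [161.69555027 162.49684973 163.25611692]
38 238 [161.71238271 162.52529297 163.32019987]
44 230 [161.69437793 162.44088797 163.29054274]
50 234 [161.83645512 162.5214078  163.24304658]
56 236 [161.64484407 162.55870829 163.273604  ]
67 469 [163.37655023 173.41706083 175.05522622]
```

View pics/w3.png

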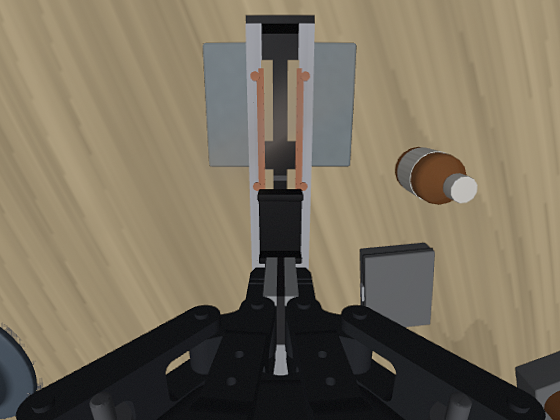

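The saddle at (281,225) is now 44 mm further in. Its floor is back at 162.5 mm, so the button is fully up, with one hole left ahead at (281,152). The gripper is clear of everything.

```bash
python3 -m crank '[0,0,0,0,1, 0,0,0,0,1, 0,0,0,0,1, 0,0,0,0,1]' && python3 -c "
from workcell import close_job
print(close_job())"
```

```text
time: 9.72
ee_pos: [554.6, 106.2, 241.0]
eef_rot: [[0.35, 0.937, -0.001], [0.937, -0.35, -0.0], [-0.0, -0.001, -1.0]]
ft_force: [0.7, -0.1, 0.3]
width: 0.1
grip_force: 0.0
the job is handed in; nothing more can be done
None
```

The boom is one hole shorter (about 44 mm in), with the button measured fully up in the next hole and the arm clear; I handed the job in at about 9.7 s, and no verdict came back.

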